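# Push the orange bench dog down out of the way

## Task

The next workpiece must pass over the place where the orange-headed bench dog stands on the work board. With your fingertips, gently push that dog straight down until its head is flush with its steel collar, then withdraw. Only push it, never grip it or pull it up, and touch none of the other three dogs or the loose things lying about.

Things in the scene. Friction and masses are not known exactly. Their poses are not given: they have to be found in the camera images.
- dog_board: OSB work board, 340 (its x) x 448 (its y) x 18 mm, fixed to the bench; origin at the centre of its underside, z up. It carries four bench dogs (round stop posts) in an upright position, their places swapped from run to run.
- dog_orange_collar: bench dog with the orange head (the dog to push down), meaning its fixed steel collar and the dog in it. Collar: ring 48 mm outside, 36 mm recess, 4 mm high, on the board; origin at the centre of its underside, its rim 4 mm above the origin, z up.
- dog_orange_top (a point): centre of the top of the orange dog's flat round head, 32 mm across, 7 mm thick; it moves up and down with the dog. The head stands 19 to 25 mm above the collar's rim at the start; dogs are at least 140 mm apart.
- dog_orange (a joint): how far the orange dog is pushed down, m: 0 = standing 25 mm above the collar's rim, 0.025 = fully home, head flush with the rim, at a hard stop; starts between 0 and 0.006. It slides straight up and down only, with a steady friction of about 5 N, has no return spring and stays where it is left. It can be pulled up to -0.012, which is wrong.
- dog_blue_collar: bench dog with the blue head (must be left alone), meaning its fixed steel collar and the dog in it. Collar: ring 48 mm outside, 36 mm recess, 4 mm high, on the board; origin at the centre of its underside, its rim 4 mm above the origin, z up.
- dog_blue_top (a point): centre of the top of the blue dog's flat round head, 32 mm across, 7 mm thick; it moves up and down with the dog. The head stands 19 to 25 mm above the collar's rim at the start; dogs are at least 140 mm apart.
- dog_blue (a joint): how far the blue dog is pushed down, m: 0 = standing 25 mm above the collar's rim, 0.025 = fully home, head flush with the rim, at a hard stop; starts between 0 and 0.006. It slides straight up and down only, with a steady friction of about 5 N, has no return spring and stays where it is left. It can be pulled up to -0.012, which is wrong.
- dog_green_collar: bench dog with the green head (must be left alone), meaning its fixed steel collar and the dog in it. Collar: ring 48 mm outside, 36 mm recess, 4 mm high, on the board; origin at the centre of its underside, its rim 4 mm above the origin, z up.
- dog_green_top (a point): centre of the top of the green dog's flat round head, 32 mm across, 7 mm thick; it moves up and down with the dog. The head stands 19 to 25 mm above the collar's rim at the start; dogs are at least 140 mm apart.
- dog_green (a joint): how far the green dog is pushed down, m: 0 = standing 25 mm above the collar's rim, 0.025 = fully home, head flush with the rim, at a hard stop; starts between 0 and 0.006. It slides straight up and down only, with a steady friction of about 5 N, has no return spring and stays where it is left. It can be pulled up to -0.012, which is wrong.
- dog_black_collar: bench dog with the black head (must be left alone), meaning its fixed steel collar and the dog in it. Collar: ring 48 mm outside, 36 mm recess, 4 mm high, on the board; origin at the centre of its underside, its rim 4 mm above the origin, z up.
- dog_black_top (a point): centre of the top of the black dog's flat round head, 32 mm across, 7 mm thick; it moves up and down with the dog. The head stands 19 to 25 mm above the collar's rim at the start; dogs are at least 140 mm apart.
- dog_black (a joint): how far the black dog is pushed down, m: 0 = standing 25 mm above the collar's rim, 0.025 = fully home, head flush with the rim, at a hard stop; starts between 0 and 0.006. It slides straight up and down only, with a steady friction of about 5 N, has no return spring and stays where it is left. It can be pulled up to -0.012, which is wrong.
- pine_block: pine offcut 56x87x23 mm lying on the board; loose, leave it alone; origin at the centre of its underside.
- spare_strip: plain wooden strip 30x200x17 mm lying on the board near its robot-side edge; loose, leave it alone; origin at the centre of its underside.
- pencil: red carpenter's pencil, 165x7x7 mm, lying on the board between the dogs; loose, leave it alone; origin at the centre of its underside.
- pliers: red-handled combination pliers, 180x56x12 mm, on the bench left of the board; loose, leave it alone; origin at the centre of its underside.
- spring_clamp: orange spring clamp, 137x60x22 mm, on the bench right of the board; loose, leave it alone; origin at the centre of its underside.
- try_square: try square, 115x183x16 mm, on the bench right of the board; loose, leave it alone; origin at the centre of its underside.
- tape_measure: teal and black tape measure, 70x108x35 mm, on the bench left of the board; loose, leave it alone; origin at the centre of its underside.

How it is judged:
By the outcome, as a careful person would: the job done as asked, in the order asked, and still so for the second after the job is handed in, with the robot touching nothing.
It also fails if it takes over 29 s, if anything falls off the work surface, if the arm or the gripper's body presses on something with over 40 N, if the wrist force passes 120 N, or if a joint passes its speed limit or range.

## Robot

A 7-joint arm with a two-finger parallel gripper is mounted at the origin on the work surface; the furniture and walls round the work are solid. World frame = base frame: x ahead of the robot, y to its left, z up, the work surface at z = 0. Lengths are in m, angles in rad, forces in N, time in s.
With the tool pointing down it reaches from about 0.425 to 0.95 m from the base axis. Payload 16.7 kg.
Tool frame: the origin (TCP) lies at the centre of the arm's flange, where the gripper is bolted on; the fingertips stand 199 mm ahead of it and the grasp point (between the pads) lies 180 mm ahead of it; z points along the fingers, y is the line along which they close (so a half turn about z gives the same grasp; the last joint's range is limited). The gripper opens to 94 mm and grips with 3 to 60 N. Pads are 16 mm wide; open, the fingers measure 119 mm over their backs; the gripper's body (75 mm by 177 mm) begins 78 mm behind the grasp point.
Start: joints at [-1.355, 0.426, 0.074, 1.606, -0.034, 1.111, -0.067], TCP at [0.241, 0.63, 0.405] pointing down, gripper open.
Joint ranges: [-2.85, 2.85], [-0.5, 2.14], [-1.23, 1.37], [0.21, 2.46], [-1.02, 4.16], [0.16, 2.05], [-2.73, 2.73]. Speed limits (rad/s): [1.89, 1.89, 2.39, 2.39, 3.01, 3.01, 3.01].

## Interface

Orientations are given as a unit quaternion [x, y, z, w].
In Python, from rig import env, optics gives the robot as it stands.
- The arm moves only by the tool play_rows, never from a script. Its argument "increments" is a list of rows, each a list of 3 entries, a list of its own where there are three numbers: the shift along the tool's x, y, z in cm, then the turn, a rotation vector about the tool's x, y, z in rad, then the finger opening in cm, from 0 to 9.4. In form: [[[tx, ty, tz], [rx, ry, rz], fingers], ...]. A call has exactly 8 rows; each row is the pose to reach, as a shift and turn from the pose commanded when the call began, along the tool's axes at that moment; what a row does not reach only later rows make up. A row lasts 1/12 s, in which the tool goes at most 41.7 mm and 7.16 degrees, less where a joint would pass 70% of its speed; a pose out of reach is approached as far as the arm can. A call with a gripper value outside its range is refused whole. The fingers move at their own pace and stop on an object; the grip force is fixed at half the most. Time passes only in rows, so rows that repeat a pose let the fingers close, or fill a call up. It gives the time, the measured TCP pose, the force, the opening and the grip force at its end, in the units of the state.
- env.get_state(): the state, without advancing time (a new reading comes with each control period).
- optics.capture(name): name is "side" or "top"; returns (picture, depth): 480x640x3 uint8, red, green, blue; 480x640 float32, m along the optical axis (not along the pixel's ray), 0 where there is no reading.
- optics.camera_params(name): a dict with "fx", "fy", "cx", "cy" (pixels), "extrinsics" (4x4, takes a point from camera to world coordinates). Camera axes: x right, y down, z forward; pixel columns grow to the right and rows downward; lengths in m; the calibration is good to about 2 mm. A picture is of the moment at which its call begins. camera_params takes no time and is no camera call.
- env.job_done(): hands the job in; it is judged then, once.
The state is a dict: "t": time; "joint_positions": joint angles; "qvel": joint speeds; "effort": joint torques, N m; "ee_pos": TCP position; "tool_rot": TCP orientation; "contact_force": force on the tool from outside, world axes, zero at the start; "ft_torque": the same for the moment, N m; "finger_gap": opening from 0.0 (shut) to 1.0 (fully open); "grasp_force": force on a finger pad.
Only numpy, scipy, OpenCV 4.12 (cv2) and the standard library are available. Lean on these libraries where they do the work, as an engineer would, in place of code of your own. Each camera call takes 0.05 s, during which the arm holds its last target. There are 200 camera calls.

## Working session

There is one attempt and no reset: what is moved stays moved. The work goes in short steps, Python scripts to look and compute and a tool call to move; the robot and the scene stay as the last step left them, time stands still between calls to the robot, and variables do not carry over. Pictures are saved under pics/ and viewed, at most 10 in all, crops included, and the job is handed in when it is done.

Besides the shell and the picture viewer there is one more tool, called after "Emit:" in YAML: its name, and indented under it one key for each argument. play_rows: Moves the arm, as the interface text tells. Its arguments: {"type":"object","properties":{"increments":{"type":"array"}},"required":["increments"]}

```bash
mkdir -p pics; python3 - <<'E'
from rig import env, optics
import cv2, numpy as np
s=env.get_state(); print({k:np.round(v,3) for k,v in s.items()})
for n in("top","side"):
    p,d=optics.capture(n); cv2.imwrite(f"pics/{n}0.png",p[:,:,::-1]); np.save(f"pics/{n}0.npy",d)
    c=optics.camera_params(n); print({k:np.round(v,3).tolist() for k,v in c.items()})
E
```

```text
{'t': np.float64(0.0), 'joint_positions': array([-1.354,  0.427,  0.074,  1.607, -0.034,  1.111, -0.067]), 'qvel': array([ 0.001,  0.002, -0.   , -0.001,  0.   ,  0.   ,  0.001]), 'effort': array([ 1.0000e-03, -9.3582e+01,  3.6670e+00, -4.5420e+01, -4.9000e-02,
        2.0000e-02,  0.0000e+00]), 'ee_pos': array([0.241, 0.63 , 0.404]), 'tool_rot': array([ 0.182,  0.983, -0.001, -0.   ]), 'contact_force': array([-0.794,  0.636,  0.396]), 'ft_torque': array([-0.018,  0.03 ,  0.067]), 'grasp_force': np.float64(0.0), 'finger_gap': np.float64(1.0)}
{'fx': 459.551, 'fy': 459.551, 'cx': 320.047, 'cy': 240.722, 'extrinsics': [[-0.015, -0.985, 0.174, 0.284], [-1.0, 0.018, 0.015, -0.025], [-0.018, -0.174, -0.985, 1.281], [0.0, 0.0, 0.0, 1.0]]}
{'fx': 460.552, 'fy': 460.552, 'cx': 320.429, 'cy': 239.232, 'extrinsics': [[0.923, -0.168, 0.346, 0.055], [-0.384, -0.427, 0.818, -1.038], [0.01, -0.888, -0.459, 0.649], [0.0, 0.0, 0.0, 1.0]]}
```

View pics/top0.png

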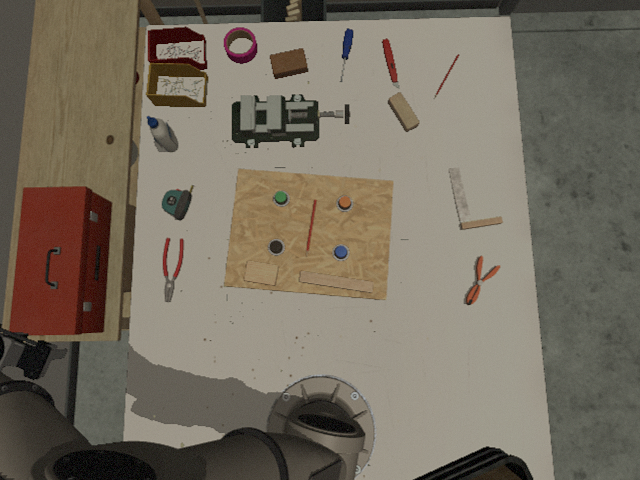

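View pics/side0.png

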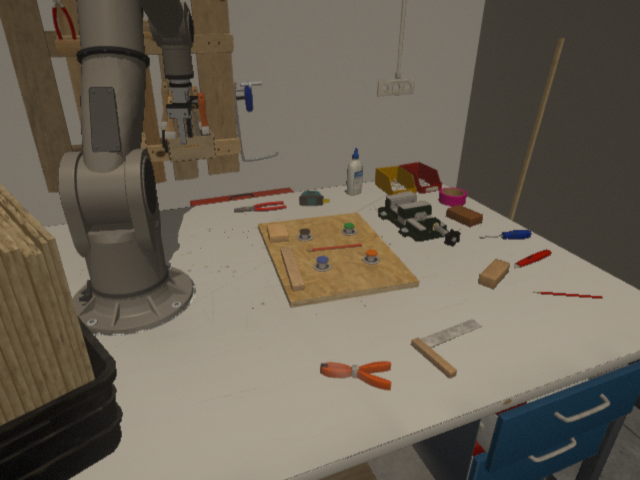

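Top view: the orange head is at about (344,201), with green at (281,198), black at (276,246) and blue at (341,252). In the side view orange is at about (371,253). Next I'll localise it.

```bash
cat > h.py <<'E'
import cv2, numpy as np
from rig import optics
def ray(n,u,v):
    c=optics.camera_params(n);E=np.array(c["extrinsics"])
    return E[:3,3],E[:3,:3]@np.array([(u-c["cx"])/c["fx"],(v-c["cy"])/c["fy"],1])
def onz(n,u,v,z):
    o,d=ray(n,u,v); return o+d*(z-o[2])/d[2]
def head(n,img,roi):
    x0,y0,x1,y1=roi
    h=cv2.cvtColor(img,cv2.COLOR_BGR2HSV)[y0:y1,x0:x1]
    m=cv2.inRange(h,(5,150,110),(16,255,255))
    k,l,st,c=cv2.connectedComponentsWithStats(m)
    i=1+np.argmax(st[1:,4]); return c[i]+[x0,y0],st[i]+[x0,y0,0,0,0]
def tri(a,b):
    (o1,d1),(o2,d2)=a,b; A=np.c_[d1,-d2]; s=np.linalg.lstsq(A,o2-o1,rcond=None)[0]
    p,q=o1+d1*s[0],o2+d2*s[1]; return (p+q)/2,np.linalg.norm(p-q)
E
python3 - <<'E'
from h import *
t=cv2.imread("pics/top0.png");s=cv2.imread("pics/side0.png")
a,sa=head("top",t,(325,185,365,220));b,sb=head("side",s,(350,238,395,272));print(a,sa,b,sb)
print(tri(ray("top",*a),ray("side",*b)))
for z in(.04,.046): print(z,onz("top",*a,z),onz("side",*b,z))
d=np.load("pics/top0.npy");o,r=ray("top",*a);u,v=np.round(a).astype(int);print(o+r*np.median(d[v-2:v+3,u-2:u+3]))
d=np.load("pics/side0.npy");o,r=ray("side",*b);u,v=np.round(b).astype(int);print(o+r*np.median(d[v-1:v+2,u-1:u+2]))
# vise nearest: max height around
for (u,v) in [(350,113),(290,145),(393,181),(238,170),(387,299),(225,287)]: print(u,v,onz("top",u,v,.018))
D=np.load("pics/top0.npy");
for n,(x0,y0,x1,y1) in dict(vise=(230,90,352,150)).items():
    P=np.array([(lambda o,r:o+r*D[v,u])(*ray("top",u,v)) for v in range(y0,y1,3) for u in range(x0,x1,3)]); P=P[P[:,2]>.02];print(P.min(0),P.max(0))
out=np.hstack([cv2.resize(t[175:235,310:380],None,fx=5,fy=5,interpolation=0),cv2.resize(s[230:290,340:410],None,fx=5,fy=5,interpolation=0)]);cv2.imwrite("pics/crop0.png",out)
E
```

```text
[344.49425287 201.57471264] [339 197  12  10  87] [371.26388889 252.04166667] [365 249  13   8  72]
(array([ 0.61287155, -0.07548492,  0.0410505 ]), np.float64(0.0005502576649296678))
0.04 [ 0.61288424 -0.07542541  0.04      ] [ 0.61414685 -0.07381058  0.04      ]
0.046 [ 0.61129613 -0.07518165  0.046     ] [ 0.60863762 -0.08331337  0.046     ]
[ 0.61172965 -0.07524819  0.04436215]
[ 0.61157121 -0.07825327  0.04280508]
350 113 [ 0.88594502 -0.09894493  0.018     ]
290 145 [0.79099354 0.07749322 0.018     ]
393 181 [ 0.6763469  -0.21578265  0.018     ]
238 170 [0.71847167 0.22763584 0.018     ]
387 299 [ 0.3430274  -0.18528637  0.018     ]
225 287 [0.38291447 0.25815135 0.018     ]
[ 0.28444324 -0.09748347  0.0200113 ] [0.94197264 0.22380666 1.2808772 ]
```

View pics/crop0.png

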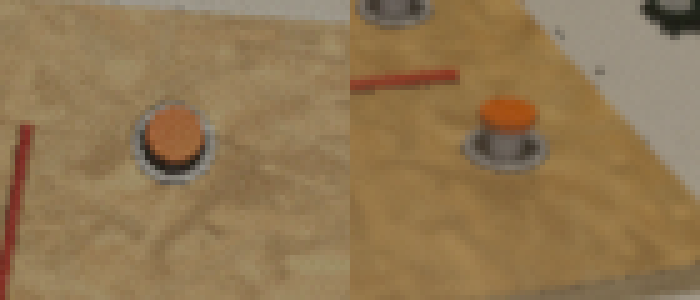

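The crop shows the orange head at top-view pixel (345,202), centred in its collar. In the side view it is clearly raised. Estimated top is (0.612, -0.0755, ~0.043). I'll move over at the current height while closing the fingers.

Emit:
play_rows:
  increments:
    - [[-1.5,-1.3,0],[0,0,0],0]
    - [[-4,-3.5,0],[0,0,0],0]
    - [[-7,-6.1,0],[0,0,0],0]
    - [[-10,-8.8,0],[0,0,0],0]
    - [[-13,-11.4,0],[0,0,0],0]
    - [[-16,-14,0],[0,0,0],0]
    - [[-19,-16.6,0],[0,0,0],0]
    - [[-22,-19.3,0],[0,0,0],0]

```text
t: 0.77
ee_pos: [0.3783, 0.3695, 0.4045]
tool_rot: [0.182, 0.983, -0.0, -0.0]
contact_force: [1.5, 0.1, 0.5]
finger_gap: 0.47
grasp_force: 0.0
```

Emit:
play_rows:
  increments:
    - [[-3,-2.6,0],[0,0,0],0]
    - [[-6,-5.2,0],[0,0,0],0]
    - [[-9,-7.9,0],[0,0,0],0]
    - [[-12,-10.5,0],[0,0,0],0]
    - [[-15,-13.1,0],[0,0,0],0]
    - [[-18,-15.8,0],[0,0,0],0]
    - [[-21,-18.4,0],[0,0,0],0]
    - [[-22,-19.3,0],[0,0,0],0]

```text
t: 1.43
ee_pos: [0.5158, 0.1072, 0.4048]
tool_rot: [0.184, 0.983, -0.001, 0.0]
contact_force: [-0.9, 0.6, 0.2]
finger_gap: 0.005
grasp_force: 0.0
```

Emit:
play_rows:
  increments:
    - [[-3,-2.6,0],[0,0,0],0]
    - [[-6,-5.2,1],[0,0,0],0]
    - [[-9,-7.9,3],[0,0,0],0]
    - [[-12,-10.5,5],[0,0,0],0]
    - [[-14,-12.3,7],[0,0,0],0]
    - [[-15.3,-13.4,9],[0,0,0],0]
    - [[-15.3,-13.4,10],[0,0,0],0]
    - [[-15.3,-13.4,10],[0,0,0],0]

```text
t: 2.1
ee_pos: [0.6085, -0.0682, 0.3019]
tool_rot: [0.183, 0.983, -0.001, -0.002]
contact_force: [-0.4, 0.7, -1.0]
finger_gap: 0.008
grasp_force: 0.0
```

```bash
python3 - <<'E'
from h import *
from rig import env
from scipy.spatial.transform import Rotation as Ro
s=env.get_state(); p=s["ee_pos"];R=Ro.from_quat(s["tool_rot"]).as_matrix()
print(s["t"],p,R.round(4).tolist(),s["contact_force"],s["finger_gap"])
tip=p+R[:,2]*.199;print("tip",tip,"tool delta cm",R.T@(np.array([.612,-.0757,.044])-tip)*100)
t=optics.capture("top")[0][:,:,::-1];q=optics.capture("side")[0][:,:,::-1]
out=np.hstack([cv2.resize(t[150:250,295:395],None,fx=4,fy=4,interpolation=0),cv2.resize(q[180:280,325:425],None,fx=4,fy=4,interpolation=0)]);cv2.imwrite("pics/c1.png",out)
for n in("top","side"):
    c=optics.camera_params(n);e=np.linalg.inv(c["extrinsics"])@np.r_[tip,1];print(n,e[0]/e[2]*c["fx"]+c["cx"],e[1]/e[2]*c["fy"]+c["cy"])
E
```

```text
2.1 [ 0.60848841 -0.06821306  0.30191505] [[-0.9332, 0.3594, -0.0044], [0.3594, 0.9332, -0.0007], [0.0038, -0.0023, -1.0]] [-0.43120867  0.69094904 -0.95603444] 0.008084657848515772
tip [ 0.60761823 -0.06836034  0.10291701] tool delta cm [-0.69515905 -0.51411746  5.89027041]
top 342.68375920804414 197.43195843934012
side 369.57563830369946 231.00731681923673
```

View pics/c1.png

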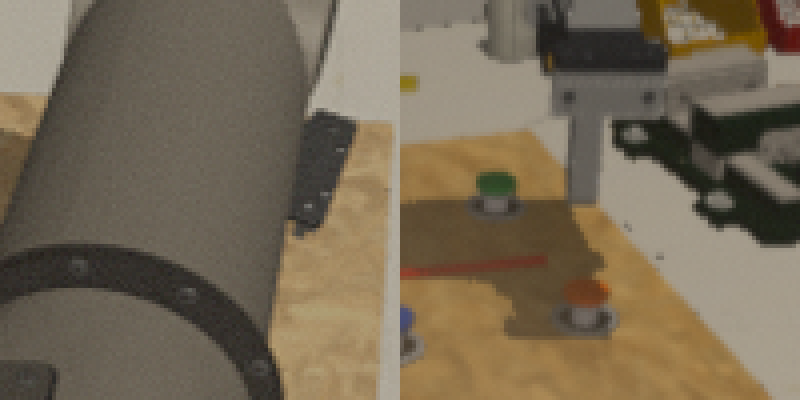

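The top view is blocked by the arm. In the side view the closed tips are at (371,231), as predicted, above the orange head at (371,253). I'll correct laterally and lower part of the way.

Emit:
play_rows:
  increments:
    - [[-0.2,-0.2,0.5],[0,0,0],0]
    - [[-0.5,-0.4,1],[0,0,0],0]
    - [[-0.5,-0.4,2],[0,0,0],0]
    - [[-0.5,-0.4,3],[0,0,0],0]
    - [[-0.5,-0.4,3.5],[0,0,0],0]
    - [[-0.5,-0.4,3.5],[0,0,0],0]
    - [[-0.5,-0.4,3.5],[0,0,0],0]
    - [[-0.5,-0.4,3.5],[0,0,0],0]

```text
t: 2.87
ee_pos: [0.6125, -0.073, 0.2698]
tool_rot: [0.182, 0.983, -0.0, 0.0]
contact_force: [0.4, -0.1, 0.5]
finger_gap: 0.005
grasp_force: 0.0
```

```bash
cat > chk.py <<'E'
from h import *
from rig import env
from scipy.spatial.transform import Rotation as Ro
import sys
s=env.get_state(); p=s["ee_pos"];R=Ro.from_quat(s["tool_rot"]).as_matrix()
tip=p+R[:,2]*.199;print(s["t"],"tip",tip,"tool delta cm",R.T@(np.array([.612,-.0757,.022])-tip)*100,s["contact_force"])
print("tilt rotvec",Ro.from_matrix(R.T@np.c_[R[:,0]*[1,1,0],R[:,1]*[1,1,0],[0,0,-1]]).as_rotvec())
q=optics.capture("side")[0][:,:,::-1]
cv2.imwrite(sys.argv[1],cv2.resize(q[205:275,335:415],None,fx=7,fy=7,interpolation=0))
c=optics.camera_params("side");e=np.linalg.inv(c["extrinsics"])@np.r_[tip,1];print("side",e[0]/e[2]*c["fx"]+c["cx"],e[1]/e[2]*c["fy"]+c["cy"])
E
python3 chk.py pics/c2.png
```

```text
2.8667 tip [ 0.61251665 -0.07298227  0.07083908] tool delta cm [-0.04843993 -0.27210691  4.88392276] [ 0.39716786 -0.09187314  0.49926274]
tilt rotvec [-3.33498386e-05  1.10697480e-04  4.38284333e-17]
side 371.28075797085006 242.03938772429584
```

View pics/c2.png

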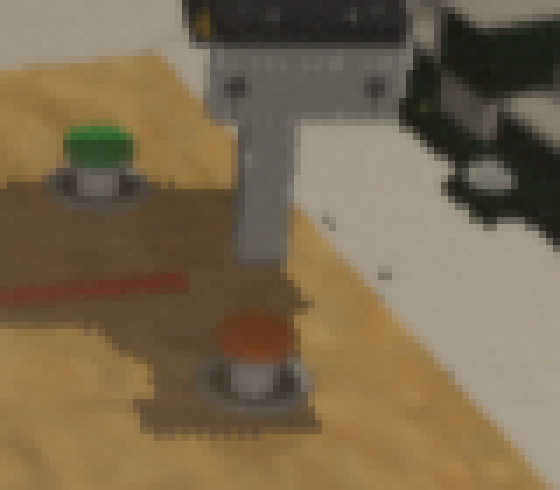

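The tip is at (372,242), centred above the orange head at (371,252). I'll apply the last 3 mm correction and descend slowly.

Emit:
play_rows:
  increments:
    - [[0,-0.3,0.5],[0,0,0],0]
    - [[0,-0.3,1.0],[0,0,0],0]
    - [[0,-0.3,1.5],[0,0,0],0]
    - [[0,-0.3,1.9],[0,0,0],0]
    - [[0,-0.3,2.2],[0,0,0],0]
    - [[0,-0.3,2.5],[0,0,0],0]
    - [[0,-0.3,2.8],[0,0,0],0]
    - [[0,-0.3,3.1],[0,0,0],0]

```text
t: 3.58
ee_pos: [0.6113, -0.0758, 0.2386]
tool_rot: [0.182, 0.983, 0.0, -0.0]
contact_force: [-1.0, -0.7, 5.4]
finger_gap: 0.007
grasp_force: 2.4
```

Emit:
play_rows:
  increments:
    - [[0,0,0.2],[0,0,0],0]
    - [[0,0,0.4],[0,0,0],0]
    - [[0,0,0.6],[0,0,0],0]
    - [[0,0,0.8],[0,0,0],0]
    - [[0,0,1.0],[0,0,0],0]
    - [[0,0,1.2],[0,0,0],0]
    - [[0,0,1.4],[0,0,0],0]
    - [[0,0,1.4],[0,0,0],0]

```text
t: 4.25
ee_pos: [0.6113, -0.0757, 0.2243]
tool_rot: [0.182, 0.983, -0.0, -0.0]
contact_force: [-0.3, -0.1, -0.1]
finger_gap: 0.003
grasp_force: 0.0
```

Contact force was 5.4 N while sliding. The tip is now at z=0.0253, so about 3 mm remains. I'll creep to the stop.

Emit:
play_rows:
  increments:
    - [[0,0,0.05],[0,0,0],0]
    - [[0,0,0.1],[0,0,0],0]
    - [[0,0,0.15],[0,0,0],0]
    - [[0,0,0.2],[0,0,0],0]
    - [[0,0,0.25],[0,0,0],0]
    - [[0,0,0.3],[0,0,0],0]
    - [[0,0,0.3],[0,0,0],0]
    - [[0,0,0.3],[0,0,0],0]

```text
t: 4.92
ee_pos: [0.6114, -0.0758, 0.2216]
tool_rot: [0.182, 0.983, -0.0, 0.0]
contact_force: [-0.1, -0.4, 2.2]
finger_gap: 0.003
grasp_force: 1.2
```

Emit:
play_rows:
  increments:
    - [[0,0,0.01],[0,0,0],0]
    - [[0,0,0.02],[0,0,0],0]
    - [[0,0,0.03],[0,0,0],0]
    - [[0,0,0.04],[0,0,0],0]
    - [[0,0,0.04],[0,0,0],0]
    - [[0,0,0.04],[0,0,0],0]
    - [[0,0,0.04],[0,0,0],0]
    - [[0,0,0.04],[0,0,0],0]

```text
t: 5.58
ee_pos: [0.6114, -0.0758, 0.2215]
tool_rot: [0.182, 0.983, 0.0, 0.0]
contact_force: [-1.7, 0.3, 7.2]
finger_gap: 0.001
grasp_force: 3.7
```

Emit:
play_rows:
  increments:
    - [[0,0,0.01],[0,0,0],0]
    - [[0,0,0.02],[0,0,0],0]
    - [[0,0,0.03],[0,0,0],0]
    - [[0,0,0.04],[0,0,0],0]
    - [[0,0,0.05],[0,0,0],0]
    - [[0,0,0.05],[0,0,0],0]
    - [[0,0,0.05],[0,0,0],0]
    - [[0,0,0.05],[0,0,0],0]

```text
t: 6.25
ee_pos: [0.6114, -0.0759, 0.2214]
tool_rot: [0.182, 0.983, 0.0, 0.0]
contact_force: [-4.5, 0.8, 14.5]
finger_gap: 0.002
grasp_force: 7.2
```

Force rises to 14.5 N with no further travel, so this is the hard stop (tip z≈0.0224). Next I'll withdraw straight up, then move clear for a check.

Emit:
play_rows:
  increments:
    - [[0,0,-0.2],[0,0,0],0]
    - [[0,0,-0.6],[0,0,0],0]
    - [[0,0,-1.5],[0,0,0],0]
    - [[0,0,-4],[0,0,0],0]
    - [[0,0,-7],[0,0,0],0]
    - [[0,0,-10],[0,0,0],0]
    - [[0,0,-13],[0,0,0],0]
    - [[0,0,-15],[0,0,0],0]

```text
t: 6.92
ee_pos: [0.6115, -0.0761, 0.3743]
tool_rot: [0.182, 0.983, 0.0, 0.001]
contact_force: [0.6, -0.8, -0.7]
finger_gap: 0.004
grasp_force: 0.0
```

Emit:
play_rows:
  increments:
    - [[2,1.8,0],[0,0,0],0]
    - [[5,4.4,0],[0,0,0],0]
    - [[8,7,0],[0,0,0],0]
    - [[11,9.6,0],[0,0,0],0]
    - [[14,12.3,0],[0,0,0],0]
    - [[17,14.9,0],[0,0,0],0]
    - [[20,17.5,0],[0,0,0],0]
    - [[22,19.3,0],[0,0,0],0]

```text
t: 7.58
ee_pos: [0.4729, 0.186, 0.3714]
tool_rot: [0.181, 0.984, 0.0, -0.0]
contact_force: [1.0, 0.5, 0.6]
finger_gap: 0.006
grasp_force: 0.0
```

Emit:
play_rows:
  increments:
    - [[2,1.8,0],[0,0,0],0]
    - [[5,4.4,0],[0,0,0],0]
    - [[8,7,0],[0,0,0],0]
    - [[11,9.6,0],[0,0,0],0]
    - [[14,12.3,0],[0,0,0],0]
    - [[17,14.9,0],[0,0,0],0]
    - [[18,15.8,0],[0,0,0],0]
    - [[18,15.8,0],[0,0,0],0]

```text
t: 8.25
ee_pos: [0.3611, 0.3983, 0.3711]
tool_rot: [0.179, 0.984, 0.0, -0.0]
contact_force: [0.6, -0.1, -0.3]
finger_gap: 0.007
grasp_force: 0.0
```

```bash
python3 - <<'E'
from h import *
from rig import env
t=np.ascontiguousarray(optics.capture("top")[0][:,:,::-1]);q=np.ascontiguousarray(optics.capture("side")[0][:,:,::-1])
a,sa=head("top",t,(325,185,365,220));b,sb=head("side",q,(350,238,395,272));print(a,sa,b,sb)
print(tri(ray("top",*a),ray("side",*b)),env.get_state()["contact_force"])
out=np.hstack([cv2.resize(t[160:310,215:405],None,fx=2,fy=2),cv2.resize(q[210:310,250:420],None,fx=2.3529,fy=3)]);cv2.imwrite("pics/c3.png",out);print(out.shape)
E
```

```text
[344.23655914 203.1827957 ] [339 198  11  11  93] [370.75510204 258.79591837] [366 256  11   6  49]
(array([ 0.61337816, -0.07533019,  0.01973365]), np.float64(0.0004205636965222902)) [ 0.22917212 -0.61604235  0.59222594]
(300, 780, 3)
```

View pics/c3.png

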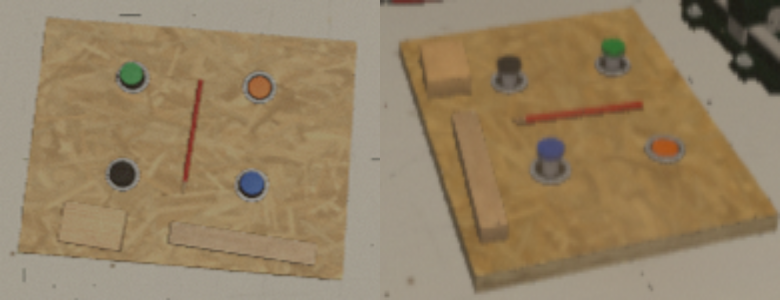

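The orange head now sits flush in its collar (crop pixels (259,87) in the top view, (665,148) in the side view). Its measured height is about 0.020–0.022 m. The other three dogs still stand and the loose things on the board have not moved. Handing in.

```bash
python3 -c "
from rig import env
print(env.job_done())"
```

```text
the job is handed in; nothing more can be done
None
```

The orange dog is pushed down to its hard stop and sits flush with its collar, with the highest force reading 14.5 N; the arm is withdrawn, the other three dogs and the loose things were left alone, and the job was handed in at about 8.4 s.

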